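# Open the filter bay of the microscope's controller box

### The job

The dust filter in the top of the microscope's controller box has to be inspected. Press the ribbed snap tab fully down with a fingertip until it stays in, then push the released filter cover gently by its ridge, over the tab, off its seat and onto the empty deck beyond, until the filter and its frame are wholly uncovered. Do not squeeze the cover hard or lift it; leave it lying flat between the guides with the tab still in, and leave the other things on the desk where they are.

Things in the scene. Friction and masses are not known exactly. Their poses are not given: they have to be found in the camera images.
- unit: Microscope's controller box: white, 150 (x) x 260 (y) x 50 mm tall, fixed; origin at the centre of its underside, z up. The cover is pushed off along its +y. On its top (z = 50 mm) two runners along y (tops at z = 56) carry the cover between guide walls (inner faces at x = -50 and +50, tops at z = 66 mm). The y < 0 half is the cover's seat, the y > 0 half the empty deck, the snap tab is between.
- cover: Grey filter cover, loose: plate 96 (x) x 90 (y) x 8 mm, 0.15 kg, thumb ridge on top; origin at the centre of its underside, axes as the box's. At the start it lies on the runners at about y = -65 mm in the box's frame, its +y edge 3 mm short of the snap tab, which blocks it.
- ridge (a point): Centre of the cover's thumb ridge: a bar 70 mm (x) x 8 mm (y) x 14 mm tall across the plate, 20 mm from the cover's centre towards -y; this point is 7 mm above the plate's top and 15 mm above its underside. Behind it (-y) 21 mm of flat plate are free, and no wall stands higher than the plate there.
- filter (a point): Centre of the white pleated filter in the seat under the cover (81 x 82 mm with its frame), fixed in the box at y = -66 mm; the frame ends at y = -25 mm, so it is wholly uncovered once the cover's origin is past y = 20 mm in the box's frame.
- deck (a point): Middle of the empty deck at runner height: fixed in the box at x = 0, y = 45, z = 56 mm. A good place for the cover's origin to end; the end stop holds the cover at y = 74 mm.
- tab_top (a point): Centre of the upper face of the snap tab: a grey ribbed block 40 mm (x) x 36 mm (y), at y = 1 mm in the box's frame; face 66 mm above the desk when up (joint 0) and 52 mm (2 mm above the box's top) fully in. The cover's edge is 21 mm from this point towards -y.
- tab (a joint): Travel of the snap tab (m): 0 to 0.002 at the start (up, blocking the cover), 0.014 fully in, straight down. It moves with about 3.5 N and stays wherever it is left; the cover passes over it from about 0.010.
- objective: Bystander, to be left alone: spare microscope objective, a dark steel cylinder 32 mm across and 50 mm tall, standing, on the desk beside the box; origin at the centre of its underside.
- jar: Bystander, to be left alone: small capped specimen jar, 40 mm across and 50 mm tall, standing, on the desk beside the box; origin at the centre of its underside.
- slidebox: Bystander, to be left alone: white slide box 85 x 60 x 30 mm, on the desk beside the box; origin at the centre of its underside.
- dish: Bystander, to be left alone: shallow white specimen dish, 76 mm across, 18 mm tall, on the desk beside the box; origin at the centre of its underside.
- mouse: Bystander, to be left alone: black computer mouse 62 x 105 x 31 mm, on the desk beside the box; origin at the centre of its underside.
- tweezers: Bystander, to be left alone: steel tweezers lying flat, about 128 mm long, 22 mm wide, 6 mm tall, on the desk beside the box; origin at the centre of its underside.
Mind the look-alikes: they are no part of the job. What is shaped like the cover but pink, purple or yellow is not meant.

How it is judged (in metres and radians):
On the way, in this order (a step that is already met when the one before it is completed fails the run):
1. the snap tab is pressed fully in while the cover is still in its seat (value of joint tab above 0.0118 m and y of cover in the frame of unit below -0.05 m), for 0.1 s.
2. the cover is pushed off its seat (y of cover in the frame of unit above 0.022 m), for 0.1 s.
At the end, for the whole second after the job is handed in: The snap tab is in (more than 11.8 of 14 mm), the cover's origin is more than 22 mm past the box's centre along its +y so that the filter is uncovered, and it lies flat (within 0.05 rad) and at rest on the runners between the guides (within 6 mm sideways, 3 mm in height) (value of joint tab above 0.0118 m and y of cover in the frame of unit between 0.022 and 0.08 m and x of cover in the frame of unit between -0.006 and 0.006 m and z of cover in the frame of unit between 0.053 and 0.059 m and angle between cover's own z axis and vertical below 0.05 rad and linear speed of cover below 0.01 m/s); the robot touches nothing.
It fails at once if the cover is lifted or tipped (z of cover in the frame of unit above 0.063 m or angle between cover's own z axis and vertical above 0.12 rad).
It fails at once if the cover is squeezed or pushed hard (over 35 N) (contact force between the fingers and cover above 35 N).
It fails at once if a bystander is moved by more than 20 mm or tipped (distance of any of objective, jar, slidebox, dish, mouse, tweezers from where it was at the start of the episode above 0.02 m or angle between any of objective, jar, slidebox, dish, mouse, tweezers's own z axis and vertical above 0.4 rad).
It also fails if it takes over 43 s, if anything falls off the work surface, if the arm or the gripper's body presses on something with over 40 N, if the wrist force passes 120 N, or if a joint passes its speed limit or range.

### The arm

A 6-joint arm with a two-finger parallel gripper is mounted at the origin on the work surface. World frame = base frame: x ahead of the robot, y to its left, z up, the work surface at z = 0. Lengths are in mm, angles in rad, forces in N, time in s.
With the tool pointing down it reaches from about 275 to 750 mm from the base axis. Payload 10.2 kg.
Tool frame: the origin (TCP) lies midway between the tips of the shut fingers; the grasp point (between the pads) lies 19 mm behind it; z points along the fingers, y is the line along which they close (so a half turn about z gives the same grasp; the last joint's range is limited). The gripper opens to 85 mm and grips with 20 to 120 N. Pads are 22 mm wide; open, the fingers measure 114 mm over their backs; the gripper's body (76 mm by 85 mm) begins 54 mm behind the grasp point. The pads swing forward as they close: fully open they stand 13 mm farther back than shut.
Start: joints at [0.991, 0.313, 1.498, -0, 1.331, -0.223], TCP at [183.384, 491.937, 231.294] pointing down, gripper open.
Joint ranges: [-2.94, 2.94], [-0.97, 2.17], [0.19, 2.56], [-1.23, 4.37], [0.02, 3.11], [-2.88, 2.88]. Speed limits (rad/s): [2.39, 2.39, 3.01, 3.14, 3.14, 3.14].

### API

Orientations are given as a unit quaternion [w, x, y, z].
In Python, from rig import ctrl gives the robot as it stands.
- The arm moves only by the tool send_rows, never from a script. Its argument "targets" is a list of rows, each a list of 7 numbers: the closure, from -1 (fully open) to 1 (shut), so that 0 is half open, then the shift along the tool's x, y, z in m, then the turn, a rotation vector about the tool's x, y, z in rad. In form: [[claw, dx, dy, dz, ax, ay, az], ...]. A call has exactly 10 rows; each row shifts and turns the commanded pose from where the row before left it, along the tool's axes as they then stand; what a row does not reach is not made up. A row lasts 1/8 s, in which the tool goes at most 62.5 mm and 10.7 degrees, less where a joint would pass 70% of its speed; a pose out of reach is approached as far as the arm can. A call with a gripper value outside its range is refused whole. The fingers move at their own pace and stop on an object; "squeeze" is the grip in N (left out, the last holds). Time passes only in rows, so rows that do not move let the fingers close, or fill a call up. It gives the time, the measured TCP pose, the force, the opening and the grip force at its end, in the units of the state.
- ctrl.sense(): the state, without advancing time (a new reading comes with each control period).
- ctrl.capture(name): name is "scene" or "top"; returns a dict with "img" (384x512x3 uint8, red, green, blue), "camera_matrix" (3x3 intrinsics, pixels), "R" (3x3) and "t" (3): a world point X has camera coordinates R X + t. Camera axes: x right, y down, z forward; pixel columns grow to the right and rows downward; lengths in mm; the calibration is good to about 2 mm. A picture is of the moment at which its call begins. There is no depth.
- ctrl.finish_job(): hands the job in; it is judged then, once.
Trained networks look in a picture, given as the dict that the camera call returned (one of the last four; its "shot" number tells which), for a name from the list of things; names that differ only in an ending like _2 or _b are one class to them, and where a whole thing is asked for, a point or a joint stands for the part that bears it (a point fixed in the world has none). Each returns a list of dicts, best first, with "score" (0 to 1); they miss things now and then, are a little off and sometimes report something else, mostly with a low value. They report only what shows in the picture. A call takes as long as a camera call. They do not tell look-alikes from the thing itself.
- ctrl.boxes_of(query, picture): "extent" ([left, top, width, height] in pixels, round what is visible of it).
- ctrl.landmark_of(query, picture): "point" ([column, row] in pixels: a listed point, or the origin of a listed thing).
The state is a dict: "time_s": time; "joints": joint angles; "dq": joint speeds; "tau": joint torques, N m; "eef_pos": TCP position; "ee_rot": TCP orientation; "force": force on the tool from outside, world axes, zero at the start; "wrist_torque": the same for the moment, N m; "grip_width": opening from 0.0 (shut) to 1.0 (fully open); "grip_force": force on a finger pad.
Only numpy, scipy, OpenCV 4.12 (cv2) and the standard library are available. Lean on these libraries where they do the work, as an engineer would, in place of code of your own. Each camera call takes 0.05 s, during which the arm holds its last target. There are 200 camera calls.

## Working session

There is one attempt and no reset: what is moved stays moved. The work goes in short steps, Python scripts to look and compute and a tool call to move; the robot and the scene stay as the last step left them, time stands still between calls to the robot, and variables do not carry over. Pictures are saved under pics/ and viewed, at most 10 in all, crops included, and the job is handed in when it is done.

Besides the shell and the picture viewer there is one more tool, called after "Call:" by a JSON object that holds its "method" and its "body", one argument or row to a line. send_rows: Moves the arm, as the interface text tells. Its arguments: {"type":"object","properties":{"targets":{"type":"array"},"squeeze":{"type":"number"}},"required":["targets"]}

```bash
mkdir -p pics
cat > h.py <<'E'
import numpy as np, cv2
from rig import ctrl
def ray(p,px):
    K,R,t=(np.array(p[k],float) for k in("camera_matrix","R","t"))
    d=R.T@np.linalg.solve(K,[px[0],px[1],1]); return -R.T@t,d
def onz(p,px,z):
    c,d=ray(p,px); return c+d*(z-c[2])/d[2]
def proj(p,X):
    q=np.array(p["camera_matrix"])@(np.array(p["R"])@np.array(X,float)+np.array(p["t"]).ravel()); return q[:2]/q[2]
def save(p,n,crop=None,f=1):
    im=p["img"][:,:,::-1]
    if crop: a,b,c,d=crop; im=im[b:d,a:c]
    cv2.imwrite("pics/"+n,cv2.resize(im,None,fx=f,fy=f))
E
python3 - <<'E'
from h import *
ps={n:ctrl.capture(n) for n in("scene","top")}
np.set_printoptions(precision=1,suppress=True)
for n,p in ps.items():
    save(p,n+"0.png",f=1.5)
    for q,z in(("ridge",71),("tab_top",66),("deck",56),("cover",56),("unit",0),("filter",50)):
        for r in ctrl.landmark_of(q,p)[:3]: print(n,q,round(r["score"],2),r["point"],onz(p,r["point"],z))
print(ctrl.sense())
E
```

```text
scene ridge 0.73 [232.9, 323.2] [770.9 -84.5  71. ]
scene ridge 0.67 [208.5, 211.5] [512.3 -18.6  71. ]
scene ridge 0.62 [247.1, 163.6] [390.2 127.4  71. ]
scene tab_top 0.63 [251.5, 211.6] [544.4  61.2  66. ]
scene tab_top 0.3 [248.9, 233.2] [599.2  28.   66. ]
scene deck 0.75 [271.7, 214.8] [560.6  99.2  56. ]
scene deck 0.35 [154.2, 249.7] [ 553.7 -143.2   56. ]
scene cover 0.89 [136.4, 317.0] [ 684.6 -210.2   56. ]
scene cover 0.81 [244.2, 334.4] [786.7 -73.2  56. ]
scene cover 0.76 [242.9, 167.6] [380.9 121.2  56. ]
scene unit 0.76 [250.3, 231.4] [531.9  65.8   0. ]
top ridge 0.8 [298.3, 193.8] [521.7 -25.8  71. ]
top ridge 0.74 [314.4, 105.3] [719.6 -64.   71. ]
top ridge 0.73 [214.2, 285.9] [326.  154.1  71. ]
top tab_top 0.53 [258.9, 183.0] [546.3  59.5  66. ]
top deck 0.66 [239.8, 177.4] [560.4 102.1  56. ]
top cover 0.97 [220.4, 285.2] [326.  142.6  56. ]
top cover 0.78 [371.8, 141.3] [ 640.8 -191.9   56. ]
top cover 0.67 [309.6, 97.9] [742.1 -55.3  56. ]
top unit 0.6 [260.8, 185.6] [549.6  56.2   0. ]
{'time_s': 0.7, 'joints': array([ 1. ,  0.3,  1.5, -0. ,  1.3, -0.2]), 'dq': array([-0.,  0., -0.,  0., -0., -0.]), 'tau': array([ -0. , -41.2, -26. ,  -0. ,   0. ,  -0. ]), 'eef_pos': array([183.4, 491.9, 231.3]), 'ee_rot': array([ 0. ,  0.2,  1. , -0. ]), 'force': array([-0.2,  0.4, -0.4]), 'wrist_torque': array([-0.,  0., -0.]), 'grip_force': 0.0, 'grip_width': 0.9973357859444248}
```

View pics/scene0.png

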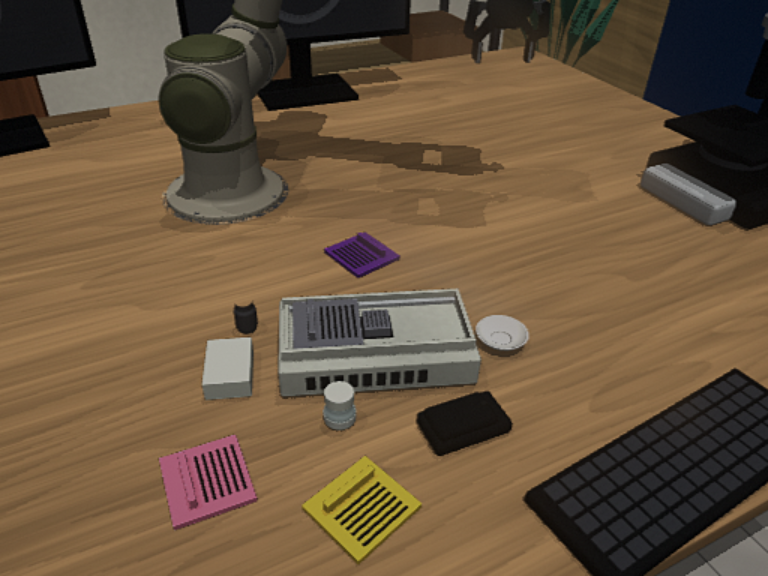

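View pics/top0.png

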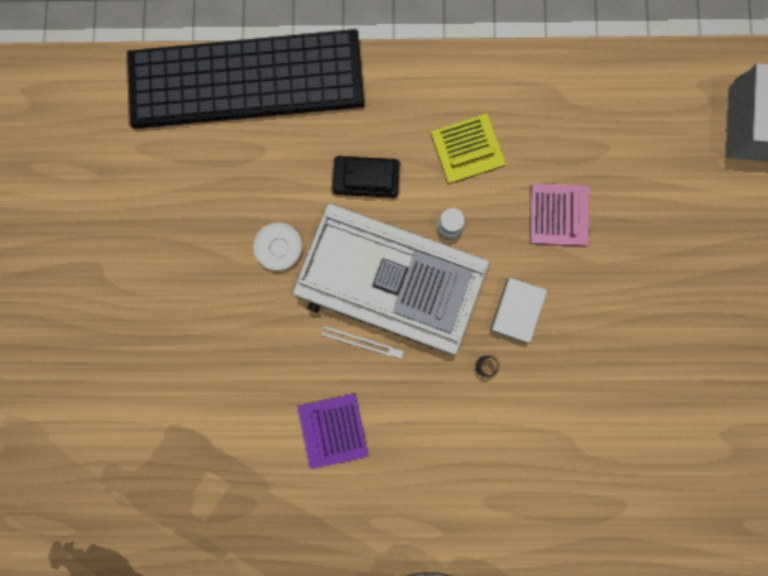

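The scene view shows the grey cover at the left end of the white box, with the ridge near pixel (208,211) and the tab near (251,212). In the top view the ridge is at (298,194), the tab at (259,183) and the deck at (240,177). The pink, yellow and purple plates are decoys. The spacing agrees: ridge to deck is about 131 mm measured against 130 mm given.

```bash
cat >> h.py <<'E'
from scipy.spatial.transform import Rotation as Ro
O=np.array([545.2,58.5,0]); yaw=np.arctan2(-.33,.944)
B=Ro.from_euler("z",yaw)
def W(x,y,z): return O+B.apply([x,y,z])
def plan(tgt,sgn):
    s=ctrl.sense(); q=s["ee_rot"]; R=Ro.from_quat([q[1],q[2],q[3],q[0]])
    xa=sgn*B.apply([0,1,0]); za=np.array([0,0,-1.]); T=Ro.from_matrix(np.c_[xa,np.cross(za,xa),za])
    print("t",s["time_s"],"tool axes\n",R.as_matrix().round(3),"\nshift",R.inv().apply(np.array(tgt)-s["eef_pos"]).round(1),"turn",(R.inv()*T).as_rotvec().round(3),"after-turn shift",T.inv().apply(np.array(tgt)-s["eef_pos"]).round(1))
    print("unit frame TCP",B.inv().apply(s["eef_pos"]-O).round(1),"F",s["force"].round(1),"gw",round(s["grip_width"],2),s["joints"].round(2))
E
python3 - <<'E'
from h import *
for s in(1,-1): plan(W(0,1,130),s)
E
```

```text
t 0.7 tool axes
 [[-0.937  0.349  0.   ]
 [ 0.349  0.937 -0.   ]
 [-0.    -0.    -1.   ]] 
shift [-490.4 -278.7  101.3] turn [-0.    0.    1.55] after-turn shift [-288.7  484.6  101.3]
unit frame TCP [-484.6  289.7  231.3] F [-0.2  0.4 -0.4] gw 1.0 [ 0.99  0.31  1.5  -0.    1.33 -0.22]
t 0.7 tool axes
 [[-0.937  0.349  0.   ]
 [ 0.349  0.937 -0.   ]
 [-0.    -0.    -1.   ]] 
shift [-490.4 -278.7  101.3] turn [-0.    -0.    -1.591] after-turn shift [ 288.7 -484.6  101.3]
unit frame TCP [-484.6  289.7  231.3] F [-0.2  0.4 -0.4] gw 1.0 [ 0.99  0.31  1.5  -0.    1.33 -0.22]
```

Call:
{"method": "send_rows", "body": {
  "targets": [
    [1, -0.049, -0.0279, 0, 0, 0, 0],
    [1, -0.049, -0.0279, 0, 0, 0, 0],
    [1, -0.049, -0.0279, 0, 0, 0, 0],
    [1, -0.049, -0.0279, 0, 0, 0, 0],
    [1, -0.049, -0.0279, 0, 0, 0, 0],
    [1, -0.049, -0.0279, 0, 0, 0, 0],
    [1, -0.049, -0.0279, 0, 0, 0, 0],
    [1, -0.049, -0.0279, 0, 0, 0, 0],
    [1, -0.049, -0.0279, 0, 0, 0, 0],
    [1, -0.049, -0.0279, 0, 0, 0, 0]
  ]
}}

```text
time_s: 1.95
eef_pos: [546.1, 57.7, 231.4]
ee_rot: [0.0, 0.178, 0.984, 0.0]
force: [0.0, 0.6, 0.2]
grip_width: 0.003
grip_force: 0.0
```

Call:
{"method": "send_rows", "body": {
  "targets": [
    [1, 0, 0, 0.01, 0, 0, 0.172],
    [1, 0, 0, 0.01, 0, 0, 0.172],
    [1, 0, 0, 0.01, 0, 0, 0.172],
    [1, 0, 0, 0.01, 0, 0, 0.172],
    [1, 0, 0, 0.01, 0, 0, 0.172],
    [1, 0, 0, 0.01, 0, 0, 0.172],
    [1, 0, 0, 0.01, 0, 0, 0.172],
    [1, 0, 0, 0.01, 0, 0, 0.172],
    [1, 0, 0, 0.01, 0, 0, 0.172],
    [1, 0, 0, 0.01, 0, 0, 0]
  ]
}}

```text
time_s: 3.2
eef_pos: [545.1, 59.4, 130.9]
ee_rot: [0.0, 0.814, 0.58, 0.0]
force: [0.5, 0.2, -0.3]
grip_width: 0.001
grip_force: 0.0
```

Run:
```python
from h import *
plan(W(0,1,130),1)
p=ctrl.capture("scene"); save(p,"s1.png",(150,100,370,300),3)
q=ctrl.capture("top"); 
for X in(W(0,1,66),W(0,-85,71),W(-75,-130,50),W(75,-130,50),W(75,130,50),W(-75,130,50)):
    for im in(p,q):
        c=proj(im,X); im["img"]=np.ascontiguousarray(im["img"]); cv2.circle(im["img"],tuple(int(v) for v in c.round()),1,(255,0,0),-1)
a=cv2.resize(p["img"][150:280,150:350],None,fx=3,fy=3);b=cv2.resize(q["img"][120:250,180:340],None,fx=3,fy=3)
cv2.imwrite("pics/m1.png",np.hstack([a[:, :420],b])[:390,:800,::-1] if 0 else cv2.resize(np.hstack([a,b]),(800,int(390*800/1080)))[:,:,::-1])
```

```text
t 3.2 tool axes
 [[ 0.326  0.945  0.   ]
 [ 0.945 -0.326 -0.   ]
 [ 0.     0.    -1.   ]] 
shift [0.2 0.4 0.9] turn [ 0.    -0.     0.004] after-turn shift [0.2 0.4 0.9]
unit frame TCP [ -0.4   0.8 130.9] F [ 0.5  0.2 -0.3] gw 0.0 [-0.11  0.46  1.56 -0.    1.12  0.23]
```

View pics/m1.png

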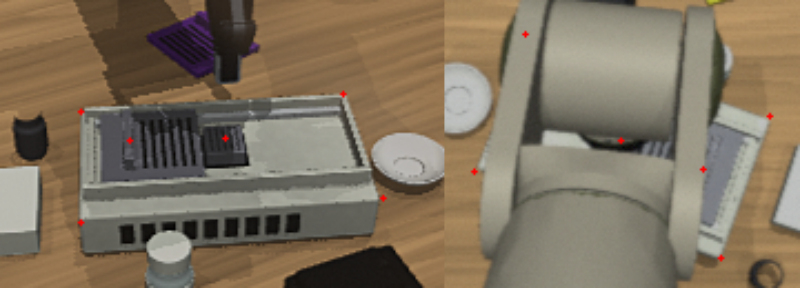

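The projected box corners and the tab and ridge points (red) lie on their features, and the fingertip hangs straight above the tab. Next I press it.

Call:
{"method": "send_rows", "body": {
  "targets": [
    [1, 0, 0, 0.02, 0, 0, 0],
    [1, 0, 0, 0.02, 0, 0, 0],
    [1, 0, 0, 0.016, 0, 0, 0],
    [1, 0, 0, 0.006, 0, 0, 0],
    [1, 0, 0, 0.004, 0, 0, 0],
    [1, 0, 0, 0.004, 0, 0, 0],
    [1, 0, 0, 0.004, 0, 0, 0],
    [1, 0, 0, 0.003, 0, 0, 0],
    [1, 0, 0, 0.001, 0, 0, 0],
    [1, 0, 0, 0, 0, 0, 0]
  ]
}}

```text
time_s: 4.55
eef_pos: [545.3, 59.3, 53.3]
ee_rot: [0.0, 0.815, 0.58, 0.0]
force: [2.1, -0.0, 1.1]
grip_width: 0.006
grip_force: 0.8
```

Call:
{"method": "send_rows", "body": {
  "targets": [
    [1, 0, 0, 0.001, 0, 0, 0],
    [1, 0, 0, 0.001, 0, 0, 0],
    [1, 0, 0, 0.001, 0, 0, 0],
    [1, 0, 0, 0.001, 0, 0, 0],
    [1, 0, 0, 0, 0, 0, 0],
    [1, 0, 0, 0, 0, 0, 0],
    [1, 0, 0, 0, 0, 0, 0],
    [1, 0, 0, 0, 0, 0, 0],
    [1, 0, 0, 0, 0, 0, 0],
    [1, 0, 0, 0, 0, 0, 0]
  ]
}}

```text
time_s: 5.8
eef_pos: [545.4, 59.3, 51.8]
ee_rot: [0.001, 0.815, 0.58, 0.0]
force: [-8.9, -0.5, 27.0]
grip_width: -0.001
grip_force: 13.6
```

Bottomed out: z is 51.8 and the force rose to 27 N. I go up and behind the ridge.

Call:
{"method": "send_rows", "body": {
  "targets": [
    [1, 0, 0, -0.01, 0, 0, 0],
    [1, 0, 0, -0.02, 0, 0, 0],
    [1, 0, 0, -0.021, 0, 0, 0],
    [1, -0.02, 0, 0, 0, 0, 0],
    [1, -0.03, 0, 0, 0, 0, 0],
    [1, -0.03, 0, 0, 0, 0, 0],
    [1, -0.03, 0, 0, 0, 0, 0],
    [1, 0, 0, 0, 0, 0, 0.004],
    [1, 0, 0, 0, 0, 0, 0],
    [1, 0, 0, 0, 0, 0, 0]
  ]
}}

```text
time_s: 7.05
eef_pos: [508.9, -44.0, 100.0]
ee_rot: [-0.0, 0.816, 0.578, -0.0]
force: [0.1, -0.7, -0.1]
grip_width: -0.001
grip_force: 0.0
```

Run:
```python
from h import *
plan(W(0,-109,68),1)
p=ctrl.capture("scene"); save(p,"s2.png",(150,130,350,280),4)
for r in ctrl.landmark_of("ridge",p)[:3]: print(r, B.inv().apply(onz(p,r["point"],71)-O).round(1))
for r in ctrl.landmark_of("tab_top",p)[:2]: print(r, B.inv().apply(onz(p,r["point"],52)-O).round(1))
```

```text
t 7.05 tool axes
 [[ 0.331  0.944 -0.   ]
 [ 0.944 -0.331  0.   ]
 [ 0.    -0.001 -1.   ]] 
shift [-0.2  0.4 32. ] turn [-0.001 -0.    -0.001] after-turn shift [-0.2  0.4 32. ]
unit frame TCP [  -0.4 -108.8  100. ] F [ 0.1 -0.7 -0.1] gw -0.0 [-0.32  0.43  1.71  0.    1.01  0.02]
{'point': [232.3, 327.1], 'score': 0.93} [267. -62.  71.]
{'point': [248.8, 162.7], 'score': 0.8} [-172.4   18.3   71. ]
{'point': [208.5, 209.1], 'score': 0.74} [-13.1 -83.2  71. ]
{'point': [246.2, 218.2], 'score': 0.55} [ 1.2 -8.7 52. ]
```

View pics/s2.png

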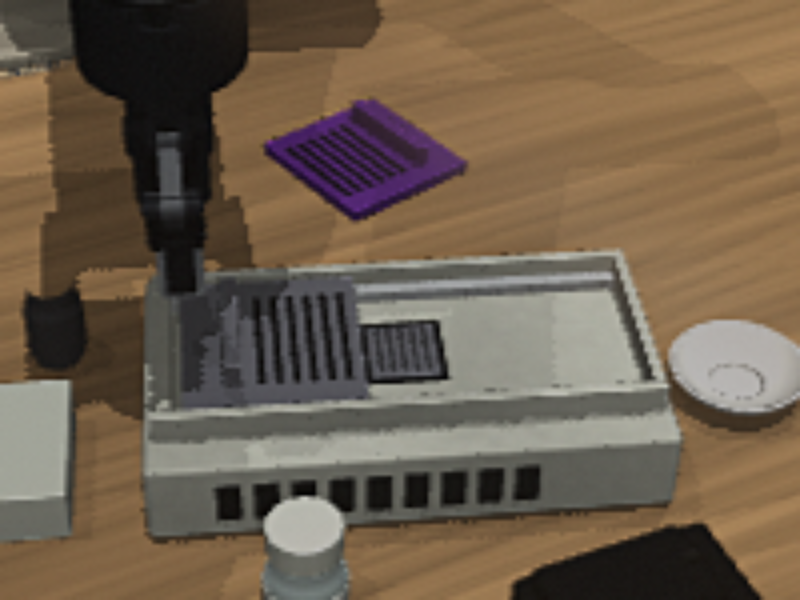

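The tab is flush at crop pixel (405,350) and the cover is still in its seat. The finger hangs behind the ridge. I lower it there.

Call:
{"method": "send_rows", "body": {
  "targets": [
    [1, 0, 0, 0.008, 0, 0, 0],
    [1, 0, 0, 0.006, 0, 0, 0],
    [1, 0, 0, 0.005, 0, 0, 0],
    [1, 0, 0, 0.004, 0, 0, 0],
    [1, 0, 0, 0.003, 0, 0, 0],
    [1, 0, 0, 0.003, 0, 0, 0],
    [1, 0, 0, 0.002, 0, 0, 0],
    [1, 0, 0, 0, 0, 0, 0],
    [1, 0, 0, 0, 0, 0, 0],
    [1, 0, 0, 0, 0, 0, 0]
  ]
}}

```text
time_s: 8.45
eef_pos: [509.1, -44.6, 69.4]
ee_rot: [0.0, 0.816, 0.578, 0.0]
force: [0.6, 1.2, -0.8]
grip_width: -0.0
grip_force: 0.0
```

Call:
{"method": "send_rows", "body": {
  "targets": [
    [1, 0.002, 0, 0, 0, 0, 0],
    [1, 0.002, 0, 0, 0, 0, 0],
    [1, 0.002, 0, 0, 0, 0, 0],
    [1, 0.002, 0, 0, 0, 0, 0],
    [1, 0.002, 0, 0, 0, 0, 0],
    [1, 0.003, 0, 0, 0, 0, 0],
    [1, 0.003, 0, 0, 0, 0, 0],
    [1, 0.003, 0, 0, 0, 0, 0],
    [1, 0.003, 0, 0, 0, 0, 0],
    [1, 0.003, 0, 0, 0, 0, 0]
  ]
}}

```text
time_s: 9.7
eef_pos: [517.4, -20.8, 69.3]
ee_rot: [0.0, 0.816, 0.578, -0.0]
force: [-0.2, -0.5, -0.6]
grip_width: 0.003
grip_force: 0.4
```

Call:
{"method": "send_rows", "body": {
  "targets": [
    [1, 0.005, 0, 0, 0, 0, 0],
    [1, 0.005, 0, 0, 0, 0, 0],
    [1, 0.005, 0, 0, 0, 0, 0],
    [1, 0.005, 0, 0, 0, 0, 0],
    [1, 0.005, 0, 0, 0, 0, 0],
    [1, 0.005, 0, 0, 0, 0, 0],
    [1, 0.005, 0, 0, 0, 0, 0],
    [1, 0.005, 0, 0, 0, 0, 0],
    [1, 0.005, 0, 0, 0, 0, 0],
    [1, 0, 0, 0, 0, 0, 0]
  ]
}}

```text
time_s: 10.95
eef_pos: [532.3, 21.9, 69.2]
ee_rot: [-0.0, 0.816, 0.578, 0.0]
force: [-0.2, 0.3, 0.3]
grip_width: -0.003
grip_force: 0.0
```

Run:
```python
from h import *
plan(W(0,10,69),1)
p=ctrl.capture("scene"); save(p,"s3.png",(150,130,350,280),4)
```

```text
t 10.95 tool axes
 [[ 0.331  0.944 -0.   ]
 [ 0.944 -0.331  0.   ]
 [ 0.    -0.    -1.   ]] 
shift [48.8  0.   0.2] turn [-0.    -0.    -0.001] after-turn shift [48.8  0.1  0.2]
unit frame TCP [ -0.1 -38.8  69.2] F [-0.2  0.3  0.3] gw -0.0 [-0.18  0.51  1.66  0.    0.96  0.16]
```

View pics/s3.png

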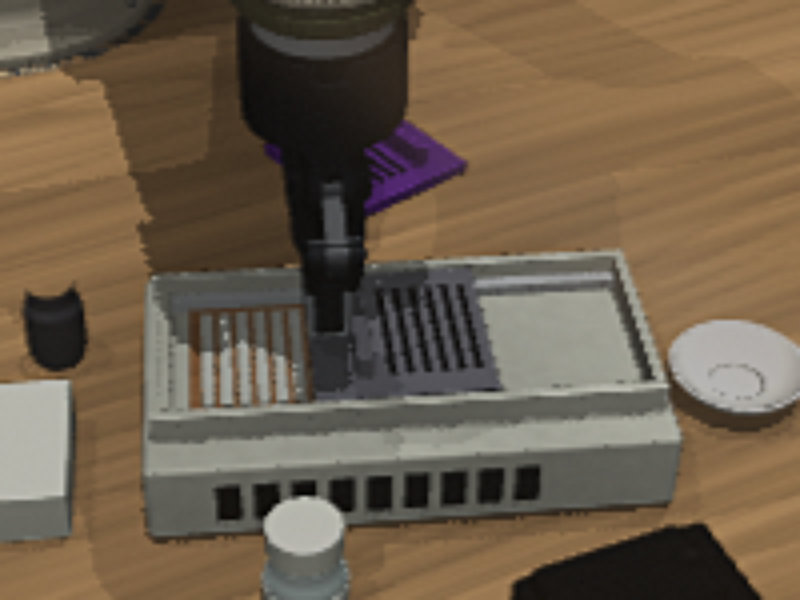

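The cover slides flat: its leading edge is at crop pixel (490,330), and half of the filter is bare. I push on 50 mm, then back off and up.

Call:
{"method": "send_rows", "body": {
  "targets": [
    [1, 0.005, 0, 0, 0, 0, 0],
    [1, 0.006, 0, 0, 0, 0, 0],
    [1, 0.006, 0, 0, 0, 0, 0],
    [1, 0.006, 0, 0, 0, 0, 0],
    [1, 0.006, 0, 0, 0, 0, 0],
    [1, 0.006, 0, 0, 0, 0, 0],
    [1, 0.006, 0, 0, 0, 0, 0],
    [1, 0.005, 0, 0, 0, 0, 0],
    [1, 0.003, 0, 0, 0, 0, 0],
    [1, 0.001, 0, 0, 0, 0, 0]
  ]
}}

```text
time_s: 12.25
eef_pos: [548.9, 68.8, 69.3]
ee_rot: [0.0, 0.816, 0.578, -0.0]
force: [1.1, -1.2, 0.8]
grip_width: -0.006
grip_force: 0.3
```

Call:
{"method": "send_rows", "body": {
  "targets": [
    [1, 0, 0, 0, 0, 0, 0],
    [1, -0.004, 0, 0, 0, 0, 0],
    [1, -0.004, 0, 0, 0, 0, 0],
    [1, 0, 0, -0.01, 0, 0, 0],
    [1, 0, 0, -0.02, 0, 0, 0],
    [1, 0, 0, -0.03, 0, 0, 0],
    [1, 0, 0, -0.03, 0, 0, 0],
    [1, -0.05, 0, -0.02, 0, 0, 0],
    [1, -0.05, 0, 0, 0, 0, 0],
    [1, 0, 0, 0, 0, 0, 0]
  ]
}}

```text
time_s: 13.5
eef_pos: [512.5, -35.5, 180.3]
ee_rot: [0.001, 0.817, 0.577, 0.0]
force: [0.1, 0.4, 1.4]
grip_width: -0.0
grip_force: 0.0
```

Run:
```python
from h import *
plan(W(0,10,69),1)
p=ctrl.capture("scene"); save(p,"s4.png",(150,130,350,280),4)
for q,z in(("ridge",71),("cover",56)):
    for r in ctrl.landmark_of(q,p)[:4]: print(q,r, B.inv().apply(onz(p,r["point"],z)-O).round(1))
```

```text
t 13.5 tool axes
 [[ 0.335  0.942  0.001]
 [ 0.942 -0.335 -0.001]
 [-0.     0.001 -1.   ]] 
shift [109.6  -0.9 111.3] turn [ 0.001  0.    -0.005] after-turn shift [109.6  -0.2 111.3]
unit frame TCP [  0.2 -99.6 180.3] F [0.1 0.4 1.4] gw -0.0 [-0.3   0.33  1.61 -0.    1.2   0.04]
ridge {'point': [233.9, 322.5], 'score': 0.97} [259.2 -58.8  71. ]
ridge {'point': [125.5, 321.1], 'score': 0.89} [ 237.2 -220.    71. ]
ridge {'point': [266.5, 207.5], 'score': 0.75} [-5.2 33.2 71. ]
ridge {'point': [248.5, 161.6], 'score': 0.68} [-177.1   18.2   71. ]
cover {'point': [244.4, 173.9], 'score': 0.97} [-149.6    5.4   56. ]
cover {'point': [273.9, 215.3], 'score': 0.93} [ 3.1 47.7 56. ]
cover {'point': [242.2, 335.5], 'score': 0.82} [272.9 -47.8  56. ]
cover {'point': [135.6, 319.8], 'score': 0.64} [ 225.4 -208.4   56. ]
```

View pics/s4.png

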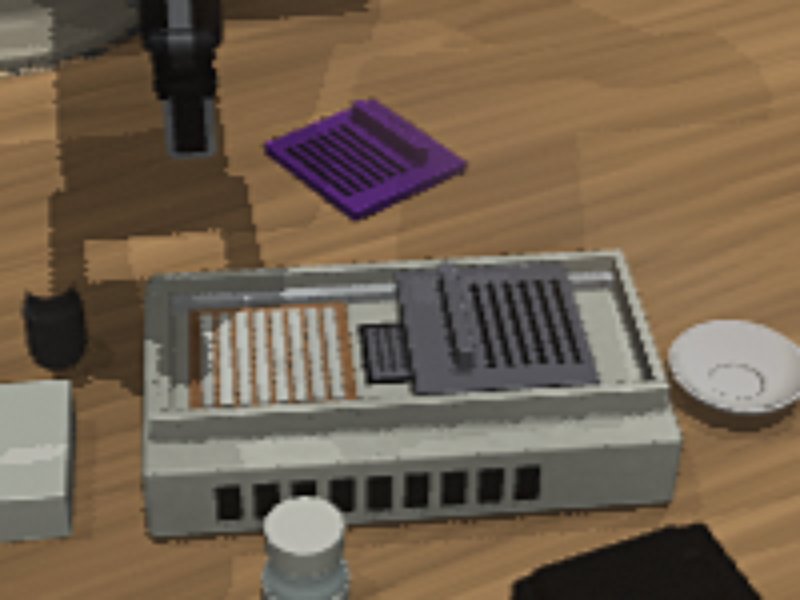

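The cover lies flat on the deck at about y = 47 mm, the filter is fully bare, the tab is down, and the arm is clear.

```bash
python3 -c "
from rig import ctrl
print(ctrl.finish_job())"
```

```text
the job is handed in; nothing more can be done
None
```

I pressed the tab fully in and pushed the cover onto the deck, where it lies flat at about y = 47 mm with the filter and its frame wholly uncovered; the job is handed in, but no verdict came back.

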